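# Crank the plating rack up to the red clip

### The job

Fit the loose red crank fully down onto the square shaft of the blue gearbox, then turn it clockwise several full turns, without letting it come off part way, until the yellow pointer of the rack carriage is level with the red clip on the scale. Leave the crank standing fully seated on the shaft and let go of it, and do not disturb the other things on the bench.

Things in the scene. Friction and masses are not known exactly. Their poses are not given: they have to be found in the camera images.
- shaft_seat (a point): Centre of the top face of the blue gearbox (90 x 90 mm, top 60 mm above the bench), on the axis of the upright square shaft; z up. Its x and y are square to the gearbox, not to the shaft. Fixed; gearbox, column, scale and clip share one 12 mm foot plate whose place and yaw vary.
- shaft_top (a point): Centre of the top of the shaft, a bright steel square, 16 x 16 mm for the lower 18 mm, then tapered to 11 x 11 mm over the top 8 mm. Its angle about its axis is not given: any angle, to be seen or found by touch. The socket slips over the tip at any angle, then jams 12 to 20 mm above its seat until the squares agree within about 8 degrees. Turns stiffly (0.12 N m), stays where it is left.
- column_top (a point): Top of the aluminium column, 256 mm above the bench, 220 mm from the shaft towards -y of shaft_seat; black cap 44 x 44 mm. Obstacle. The white scale strip beside it stands 185 mm from the shaft in that direction, 45 mm towards +x, and reaches 212 mm. A glass beaker (fixed) stands 100 mm beyond the column.
- crank_boss (a point): Centre for grasping the crank by its red boss, a block on the hub's axis, 34 mm along the arm, 20 mm across it, from 40 to 82 mm above the hub's underside; this point is 64 mm above the underside. Axes as the crank.
- crank_handle (a point): Centre for grasping the crank's upright black handle, a cylinder of 22 mm diameter from 42 to 95 mm above the hub's underside, its axis 60 mm from the hub's axis; this point is 72 mm up. A sleeve that spins freely on its pin, so a gripper can hold it at constant yaw while the crank goes round.
- pointer (a point): Middle of the yellow pointer tip (5 mm thick) on the grey carriage that slides up the column and carries the jewellery rack. Each clockwise turn of the shaft, seen from above, raises it 14 mm.
- mark (a point): Middle of the red clip (5 mm thick at its arm next to the pointer) on the white scale strip: the height to which the pointer is to be brought, about 30 to 46 mm above where it starts, that is 2.1 to 3.3 turns. Fixed.
- tub: White plastic tub, 104 mm across, 60 mm high; origin under its centre. Leave alone.
- flask: Clear bottle with a red cap, 60 mm diameter, 120 mm high; origin under its centre. Leave alone.
- jar: Amber jar with a steel lid, 66 mm diameter, 80 mm high; origin under its centre. Leave alone.
- glass_beaker: Empty glass beaker, 72 mm diameter, 90 mm high; origin under its centre. Leave alone.
- brush: Brush lying flat on the bench. Leave alone.
- clip_red: Red crocodile clip, 80 mm long, lying on the bench. Leave alone.
- clip_black: Black crocodile clip, 80 mm long, lying on the bench. Leave alone.
- crank: The loose crank, about 0.35 kg, standing on the bench on its hub. Origin: centre of the hub's underside, the mouth of its square socket (18.5 mm across, 30 mm deep, square to x and y); z up, x along the arm. Dark steel hub 38 x 38 x 30 mm; red arm 24 mm wide, 30 to 40 mm up, runs along +x to a black handle 60 mm from the hub's axis. Fully seated, this point meets shaft_seat.

How it is judged:
By the outcome, as a careful person would: the job done as asked, in the order asked, and still so for the second after the job is handed in, with the robot touching nothing.
It also fails if it takes over 72 s, if anything falls off the work surface, if the arm or the gripper's body presses on something with over 40 N, if the wrist force passes 120 N, or if a joint passes its speed limit or range.

### The arm

A 7-joint arm with a two-finger parallel gripper is mounted at the origin on the work surface. World frame = base frame: x ahead of the robot, y to its left, z up, the work surface at z = 0. Lengths are in m, angles in rad, forces in N, time in s.
With the tool pointing down it reaches from about 0.425 to 0.875 m from the base axis. Payload 4.7 kg.
Tool frame: the origin (TCP) lies at the very end of the fingers, on their centre line; the grasp point (between the pads) lies 19 mm behind it; z points along the fingers, y is the line along which they close (so a half turn about z gives the same grasp; the last joint's range is limited). The gripper opens to 85 mm and grips with 20 to 120 N. Pads are 22 mm wide; open, the fingers measure 114 mm over their backs; the gripper's body (76 mm by 85 mm) begins 54 mm behind the grasp point. The pads swing forward as they close: fully open they stand 13 mm farther back than shut.
Start: joints at [1.182, 0.321, -0.07, 1.45, 0.023, 1.371, -0.057], TCP at [0.255, -0.598, 0.231] pointing down, gripper open.
Joint ranges: [-2.86, 2.86], [-0.3, 2.09], [-1.38, 1.24], [0.06, 2.45], [-1.56, 4.7], [0.09, 2.05], [-2.69, 2.69]. Speed limits (rad/s): [2.57, 2.57, 3.14, 3.14, 3.14, 3.14, 3.14].

### API

Orientations are given as a 3x3 rotation matrix whose columns are the frame's x, y, z axes.
In Python, from rig import r, viewer gives the robot as it stands.
- The arm moves only by the shell command python3 -m crank 'ROWS' [OPENING] [FORCE]. ROWS is JSON, a list of rows, each a list of 2 entries, a list of its own where there are three numbers: the shift along the tool's x, y, z in mm, then the turn, a rotation vector about the tool's x, y, z in rad. In form: [[[dx, dy, dz], [wx, wy, wz]], ...]. A call has exactly 5 rows; each row shifts and turns the commanded pose from where the row before left it, along the tool's axes as they then stand; what a row does not reach is not made up. A row lasts 1/12 s, in which the tool goes at most 41.7 mm and 7.16 degrees, less where a joint would pass 70% of its speed; a pose out of reach is approached as far as the arm can. A call is refused whole if a number of a shift passes 41.7 or a number of a turn 0.125, either way. A call with a gripper value outside its range is refused whole. OPENING is the closure in counts, from 0 (fully open) to 255 (shut), set as the call begins (- or left out, the last holds). The fingers move at their own pace and stop on an object; FORCE is the grip in N (left out, the last holds). Time passes only in rows, so rows that do not move let the fingers close, or fill a call up. It gives the time, the measured TCP pose, the force, the opening and the grip force at its end, in the units of the state.
- r.state(): the state, without advancing time (a new reading comes with each control period).
- viewer.snapshot(name): name is "scene" or "top" or "wrist"; returns a dict with "image" (384x512x3 uint8, red, green, blue), "range_z" (384x512 float32, m along the optical axis (not along the pixel's ray), 0 where there is no reading), "intrinsics" (3x3 intrinsics, pixels), "position" and "orientation" of the camera in the world; the wrist camera has in their place "mount" (4x4, takes a point from camera to tool coordinates, whose origin is the TCP and whose axes are the flange's). Camera axes: x right, y down, z forward; pixel columns grow to the right and rows downward; lengths in m; the calibration is good to about 2 mm. A picture is of the moment at which its call begins: read the wrist's pose just before it.
- r.finish_job(): hands the job in; it is judged then, once.
The state is a dict: "clock": time; "q": joint angles; "joint_velocities": joint speeds; "effort": joint torques, N m; "tcp_pos": TCP position; "tcp_rot": TCP orientation; "force": force on the tool from outside, world axes, zero at the start; "moment": the same for the moment, N m; "gripper_width": opening from 0.0 (shut) to 1.0 (fully open); "finger_force": force on a finger pad.
Only numpy, scipy, OpenCV 4.12 (cv2) and the standard library are available. Lean on these libraries where they do the work, as an engineer would, in place of code of your own. Each camera call takes 0.05 s, during which the arm holds its last target. There are 200 camera calls.

## Working session

There is one attempt and no reset: what is moved stays moved. The work goes in short steps, Python scripts to look and compute and a shell command to move; the robot and the scene stay as the last step left them, time stands still between calls to the robot, and variables do not carry over. Pictures are saved under pics/ and viewed, at most 10 in all, crops included, and the job is handed in when it is done.

```bash
ls; mkdir -p pics; cat > h.py <<'E'
import numpy as np, cv2
from rig import r, viewer
def snap(n):
    st=r.state(); s=viewer.snapshot(n)
    if n=='wrist':
        m=np.array(s['mount']); R=np.array(st['tcp_rot']); s['R']=R@m[:3,:3]; s['p']=R@m[:3,3]+np.array(st['tcp_pos'])
    else: s['R']=np.array(s['orientation']); s['p']=np.array(s['position'])
    s['K']=np.array(s['intrinsics']); return s
def save(s,f): cv2.imwrite('pics/'+f,cv2.cvtColor(s['image'],cv2.COLOR_RGB2BGR))
def plane(s,u,v,z):
    d=s['R']@np.linalg.inv(s['K'])@np.array([u,v,1.]); return s['p']+d*(z-s['p'][2])/d[2]
def pts(s):
    h,w=s['range_z'].shape; v,u=np.mgrid[:h,:w]; d=np.stack([u,v,np.ones_like(u)],-1)@np.linalg.inv(s['K']).T
    return (d*s['range_z'][...,None])@s['R'].T+s['p']
def proj(s,P):
    c=s['K']@(s['R'].T@(np.array(P)-s['p'])); return c[:2]/c[2]
E
python3 - <<'E'
from h import *
st=r.state(); print({k:np.round(v,3).tolist() for k,v in st.items()})
a=snap('scene');b=snap('top')
print(a['p'],a['R'],a['K'],b['p'],b['R'],b['K'])
save(a,'s0.png');save(b,'t0.png')
np.savez('/tmp/t0.npz',P=pts(b),I=b['image']);np.savez('/tmp/s0.npz',P=pts(a),I=a['image'])
E
```

```text
pics
{'clock': 0.0, 'q': [1.182, 0.322, -0.07, 1.452, 0.023, 1.371, -0.057], 'joint_velocities': [-0.001, 0.001, -0.001, 0.0, 0.001, -0.0, 0.0], 'effort': [0.0, -49.358, -0.382, -31.433, 0.013, 0.011, -0.0], 'tcp_pos': [0.255, -0.598, 0.23], 'tcp_rot': [[0.92, 0.392, -0.001], [0.392, -0.92, 0.002], [-0.0, -0.002, -1.0]], 'force': [0.792, -0.491, 0.022], 'moment': [-0.028, 0.0, -0.045], 'finger_force': 0.0, 'gripper_width': 1.0}
[1.10479422 0.39068434 1.17142918] [[-0.50364636  0.7157943  -0.48371361]
 [ 0.86390279  0.41956821 -0.27862967]
 [ 0.00350932 -0.55821236 -0.8296907 ]] [[379.41265095   0.         252.78676434]
 [  0.         379.41265095 200.09913315]
 [  0.           0.           1.        ]] [0.43165354 0.04044822 1.22553206] [[ 0.0168102  -0.99591549  0.08871164]
 [-0.99948412 -0.01916603 -0.02577129]
 [ 0.02736628 -0.08823266 -0.9957239 ]] [[378.9691503    0.         258.83177754]
 [  0.         378.9691503  191.47488091]
 [  0.           0.           1.        ]]
```

View pics/s0.png

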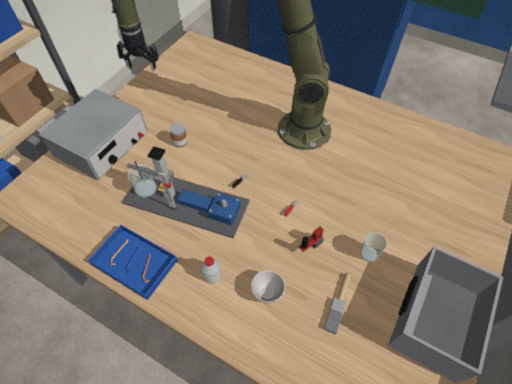

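View pics/t0.png

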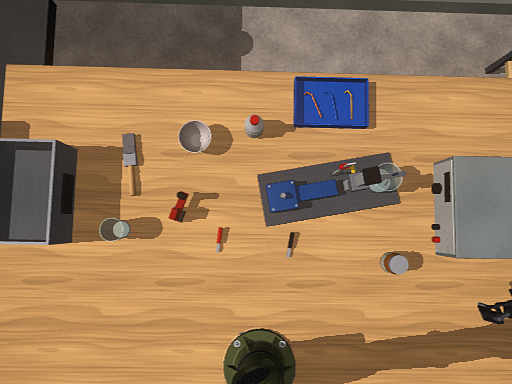

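The views show the crank at top px (178,206), the gearbox at (284,196) and the column at (372,177). Next I'll measure them.

```bash
python3 - <<'E'
import numpy as np,cv2
t=np.load('/tmp/t0.npz');P,I=t['P'],t['I']
hsv=cv2.cvtColor(I,cv2.COLOR_RGB2HSV);H,S,V=[hsv[...,i].astype(int) for i in range(3)]
def box(u0,u1,v0,v1):
    m=np.zeros(H.shape,bool);m[v0:v1,u0:u1]=1;return m
red=((H<8)|(H>172))&(S>120)&(V>60)
c=box(155,205,180,235)&(P[...,2]>.02)&(P[...,2]<.15)
for n,m in [('red',c&red),('dark',c&~red)]:
    v,u=np.where(m);print(n,len(u));
    for z0,z1 in [(.02,.035),(.035,.06),(.06,.078),(.078,.09),(.09,.11)]:
        q=m&(P[...,2]>z0)&(P[...,2]<=z1)
        if q.any(): print(z0,z1,q.sum(),P[q].mean(0).round(4),P[q].min(0).round(3),P[q].max(0).round(3))
blue=(H>100)&(H<130)&(S>120)&(V>60)
g=box(255,310,165,225)
m=g&blue&(abs(P[...,2]-.06)<.006)
pts=P[m][:,:2].astype(np.float32);print('gear',len(pts),cv2.minAreaRect(pts),P[m][:,2].mean())
m=g&(P[...,2]>.072);print('shaft',m.sum(),P[m].mean(0),P[m].max(0))
m=box(350,400,155,200)&(P[...,2]>.245)&(P[...,2]<.27);print('col',m.sum(),P[m].mean(0),cv2.minAreaRect(P[m][:,:2].astype(np.float32)))
crop=np.hstack([cv2.resize(I[175:240,150:215],None,fx=6,fy=6,interpolation=cv2.INTER_CUBIC),cv2.resize(I[165:230,250:315],None,fx=6,fy=6,interpolation=cv2.INTER_CUBIC)])
cv2.imwrite('pics/c1.png',crop[...,::-1])
E
```

```text
red 181
0.02 0.035 7 [0.476  0.2508 0.0335] [0.453 0.235 0.032] [0.519 0.258 0.035]
0.035 0.06 103 [0.4913 0.254  0.0408] [0.443 0.234 0.035] [0.531 0.27  0.054]
0.06 0.078 3 [0.4723 0.257  0.0736] [0.467 0.255 0.068] [0.476 0.259 0.077]
0.078 0.09 68 [0.4622 0.2671 0.0822] [0.446 0.255 0.078] [0.479 0.279 0.088]
dark 133
0.02 0.035 32 [0.4569 0.2539 0.0296] [0.441 0.245 0.021] [0.484 0.278 0.034]
0.035 0.06 32 [0.4865 0.2531 0.0473] [0.443 0.237 0.036] [0.527 0.273 0.059]
0.06 0.078 14 [0.476  0.2531 0.0686] [0.446 0.237 0.064] [0.522 0.264 0.075]
0.078 0.09 12 [0.4775 0.2628 0.0819] [0.446 0.237 0.078] [0.524 0.281 0.087]
0.09 0.11 43 [0.5178 0.2467 0.0948] [0.508 0.237 0.09 ] [0.527 0.258 0.1  ]
gear 692 ((0.5240505933761597, -0.06127063184976578), (0.08761356770992279, 0.08875638991594315), 10.695531845092773) 0.06086753156227549
shaft 41 [ 0.49663553 -0.03089212  0.41867734] [0.53325484 0.04044822 1.22553206]
col 292 [ 0.56549246 -0.27582174  0.25660042] ((0.5659917593002319, -0.27711987495422363), (0.04414196312427521, 0.04520514979958534), 11.350976943969727)
```

View pics/c1.png

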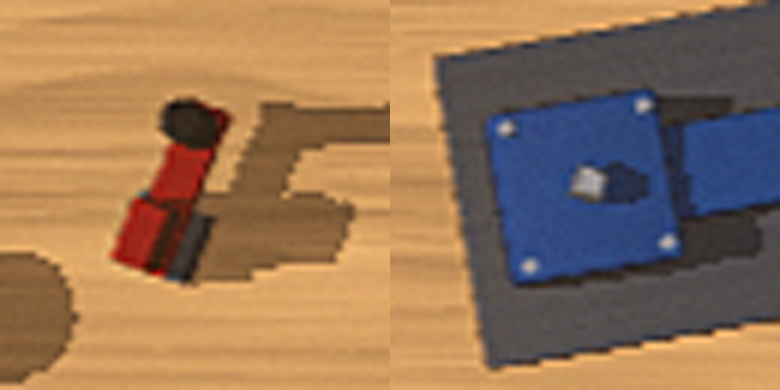

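Crank hub is at about (0.462, 0.267) with its arm at -20°. The shaft is at (0.524, -0.061) with gearbox yaw about 11°. I still need a closer look at the shaft angle and pointer, so I'll check the wrist mount and set off.

```bash
cat >> h.py <<'E'
def go(x,y,z,yaw):
    "tool-frame shift (mm) and turn (rad) to a downward pose whose tool x axis is at yaw (rad)"
    from scipy.spatial.transform import Rotation as Ro
    st=r.state(); R=np.array(st['tcp_rot']); c,s=np.cos(yaw),np.sin(yaw)
    T=np.array([[c,s,0],[s,-c,0],[0,0,-1.]])
    print('t',round(st['clock'],2),'shift',(R.T@(np.array([x,y,z])-st['tcp_pos'])*1000).round(1),'turn',Ro.from_matrix(R.T@T).as_rotvec().round(3),'F',np.round(st['force'],1),'w',round(st['gripper_width'],3))
E
python3 - <<'E'
from h import *
s=snap('wrist');print(np.round(s['mount'],3),s['K'].round(1))
E
python3 -m crank '[[[22,-18,-10],[0,0,0]],[[24,-20,-10],[0,0,0]],[[24,-20,-10],[0,0,0]],[[24,-20,-10],[0,0,0]],[[24,-20,-10],[0,0,0]]]'
python3 -m crank '[[[24,-20,-10],[0,0,0]],[[24,-20,-10],[0,0,0]],[[24,-20,-10],[0,0,0]],[[24,-20,0],[0,0,0]],[[24,-20,0],[0,0,0]]]'
```

```text
[[-0.001 -0.948 -0.318  0.081]
 [ 1.    -0.001  0.     0.001]
 [-0.    -0.318  0.948 -0.143]
 [ 0.     0.     0.     1.   ]] [[279.2   0.  254.5]
 [  0.  279.2 191.9]
 [  0.    0.    1. ]]
clock: 0.57
tcp_pos: [0.3253, -0.46, 0.2814]
tcp_rot: [[0.92, 0.392, -0.0], [0.392, -0.92, 0.0], [-0.0, -0.001, -1.0]]
force: [1.4, -0.8, -0.0]
gripper_width: 0.997
finger_force: 0.0
clock: 0.98
tcp_pos: [0.3967, -0.3212, 0.312]
tcp_rot: [[0.92, 0.392, 0.001], [0.392, -0.92, -0.001], [0.0, 0.001, -1.0]]
force: [-0.6, 0.1, 0.2]
gripper_width: 1.001
finger_force: 0.0
```

```bash

python3 -m crank '[[[24,-20,0],[0,0,0]],[[24,-20,0],[0,0,0]],[[24,-20,0],[0,0,0]],[[24,-20,10],[0,0,0]],[[24,-20,20],[0,0,0]]]'
python3 -m crank '[[[24,-20,20],[0,0,0]],[[24,-20,20],[0,0,0]],[[24,-16,20],[0,0,0]],[[15,-8,0],[0,0,0]],[[0,0,0],[0,0,0]]]'
python3 - <<'E'
from h import *
s=snap('wrist');save(s,'w1.png');go(.524,-.061,.21,np.radians(23))
np.savez('/tmp/w1.npz',P=pts(s),I=s['image'],R=s['R'],p=s['p'],K=s['K'])
E
```

```text
clock: 1.4
tcp_pos: [0.4691, -0.1825, 0.2832]
tcp_rot: [[0.92, 0.392, 0.004], [0.392, -0.92, -0.002], [0.003, 0.004, -1.0]]
force: [1.6, 0.3, -0.4]
gripper_width: 0.995
finger_force: 0.0
clock: 1.82
tcp_pos: [0.523, -0.0855, 0.2197]
tcp_rot: [[0.917, 0.399, -0.002], [0.399, -0.917, 0.003], [-0.0, -0.004, -1.0]]
force: [-0.6, 0.3, 0.2]
gripper_width: 0.997
finger_force: 0.0
t 1.87 shift [ 12.1 -24.4  10.5] turn [-0.002  0.001  0.006] F [ 0.2 -0.6  0.3] w 1.002
```

View pics/w1.png

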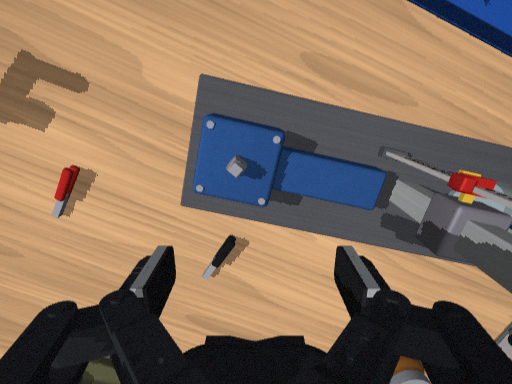

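The wrist view shows the shaft tip at (236,166), visibly rotated. The yellow pointer and red clip are at about (465,183).

```bash
python3 - <<'E'
import numpy as np,cv2
from h import plane
w=np.load('/tmp/w1.npz');s={k:w[k] for k in 'RpK'};P,I=w['P'],w['I']
hsv=cv2.cvtColor(I,cv2.COLOR_RGB2HSV);H,S,V=[hsv[...,i].astype(int) for i in range(3)]
B=np.zeros(H.shape,bool);B[150:185,218:256]=1
m=B&(S<60)&(V>100);print('V',V[156:180,226:248:1][::3,::3], P[156:180,226:248,2][::3,::3].round(3))
m=B&(S<60)&(P[...,2]>.081)
q=np.argwhere(m)[:,::-1];W=np.array([plane(s,u,v,.086)[:2] for u,v in q],np.float32)
print('shafttop',len(q),W.mean(0),cv2.minAreaRect(W))
blue=(H>100)&(H<130)&(S>120)&(P[...,2]>.052)&(P[...,2]<.066);blue[:,285:]=0
q=np.argwhere(blue)[:,::-1];W=np.array([plane(s,u,v,.06)[:2] for u,v in q],np.float32);print('gear',cv2.minAreaRect(W))
B[:]=0;B[160:210,430:512]=1
for n,mm in [('red',((H<8)|(H>172))&(S>140)),('yel',(H>20)&(H<33)&(S>150))]:
    m=B&mm&(V>80);print(n,m.sum(),np.argwhere(m).mean(0),P[m].mean(0).round(4),P[m].min(0).round(4),P[m].max(0).round(4))
c=np.hstack([cv2.resize(I[145:190,210:265],(440,360),interpolation=cv2.INTER_CUBIC),cv2.resize(I[165:210,460:505][:, :45],(360,360),interpolation=cv2.INTER_CUBIC)])
cv2.imwrite('pics/c2.png',c[...,::-1])
E
```

```text
V [[141 138 136  94  76 107 135 133]
 [139 140 128 127  69  72  86  82]
 [138 130 148 100  94  68  67  83]
 [134 136 153 162 104  82  76  81]
 [114 152 165 167 165 140  70  83]
 [138 154 163 159 163 117  86  86]
 [137 137 142 163 140  86  85  84]
 [137 134 135 124 120 134 133 132]] [[0.06  0.059 0.062 0.075 0.063 0.06  0.06  0.061]
 [0.061 0.06  0.072 0.08  0.077 0.065 0.06  0.061]
 [0.06  0.067 0.081 0.086 0.081 0.079 0.067 0.06 ]
 [0.06  0.082 0.086 0.086 0.086 0.083 0.078 0.061]
 [0.079 0.087 0.086 0.087 0.086 0.086 0.083 0.06 ]
 [0.059 0.086 0.087 0.086 0.086 0.085 0.059 0.059]
 [0.06  0.059 0.081 0.085 0.086 0.06  0.06  0.059]
 [0.06  0.059 0.06  0.061 0.06  0.06  0.06  0.06 ]]
shafttop 185 [ 0.52789587 -0.06257323] ((0.5294252634048462, -0.0629362091422081), (0.01405299548059702, 0.017128799110651016), 73.32752990722656)
gear ((0.5278536081314087, -0.06260235607624054), (0.088863804936409, 0.088431216776371), 10.830726623535156)
red 653 [182.87136294 468.96018377] [ 0.606  -0.2217  0.1657] [ 0.5971 -0.2424  0.1547] [ 0.6152 -0.0544  0.3626]
yel 163 [190.28220859 467.13496933] [ 0.6012 -0.2593  0.1249] [ 0.5908 -0.2761  0.1181] [ 0.618  -0.0544  0.3626]
```

View pics/c2.png

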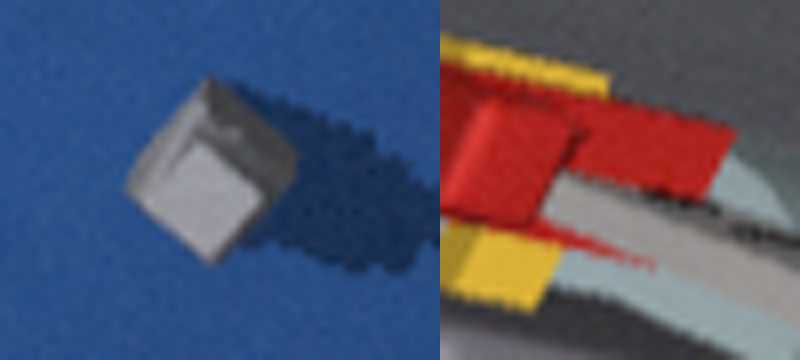

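```bash
python3 - <<'E'
import numpy as np
from h import plane
w=np.load('/tmp/w1.npz');s={k:w[k] for k in 'RpK'}
c=np.array([[128,185],[200,140],[268,193],[215,265]])/8+[209.5,144.5]
W=np.array([plane(s,u,v,.086)[:2] for u,v in c]);print(W.mean(0))
for i in range(4):
    d=W[(i+1)%4]-W[i];print(np.linalg.norm(d)*1000,np.degrees(np.arctan2(d[1],d[0]))%90)
print(s['p'])
E
```

```text
[ 0.52667477 -0.06250381]
10.953959915855696 55.57923444514795
10.909245557973872 74.53292961576813
11.75893150915663 77.32141871520955
15.102831609853341 69.2714118850247
[ 0.59780326 -0.05440058  0.36259544]
```

```bash

python3 -m crank '[[[-12,-4,15],[0,0,0]],[[-12,-4,20],[0,0,0]],[[-12,-4,20],[0,0,0]],[[-9,-4,20],[0,0,0]],[[0,0,0],[0,0,0]]]' 
python3 - <<'E'
from h import *
s=snap('wrist');u,v=proj(s,[.5265,-.0625,.086]);u,v=int(u),int(v);print(u,v,s['p'])
np.savez('/tmp/w2.npz',P=pts(s),I=s['image'],R=s['R'],p=s['p'],K=s['K'],o=[u-30,v-30])
cv2.imwrite('pics/c3.png',cv2.resize(s['image'][v-30:v+30,u-30:u+30],(600,600),interpolation=cv2.INTER_CUBIC)[...,::-1])
go(.462,.267,.2,np.radians(-20))
E
```

```text
clock: 2.28
tcp_pos: [0.4698, -0.0949, 0.143]
tcp_rot: [[0.921, 0.389, -0.008], [0.389, -0.921, 0.0], [-0.007, -0.003, -1.0]]
force: [-1.0, -0.4, -1.0]
gripper_width: 1.0
finger_force: 0.0
242 122 [ 0.54581447 -0.0641862   0.28529092]
t 2.33 shift [ 131.3 -337.3  -54.9] turn [0.    0.004 0.749] F [0.4 0.4 0.9] w 0.997
```

View pics/c3.png

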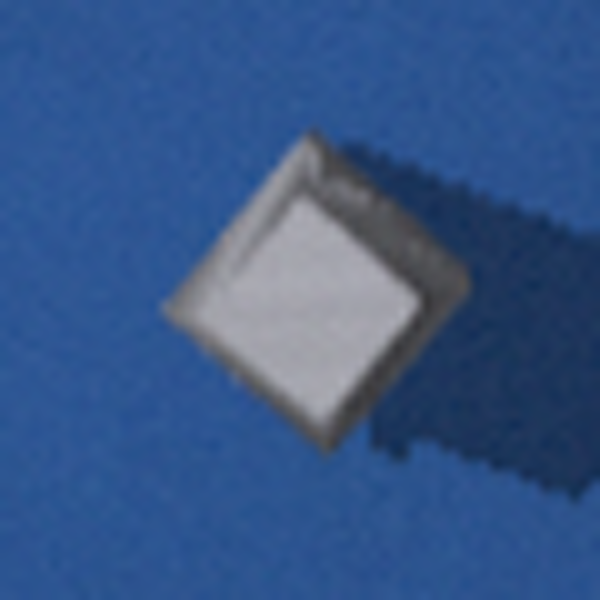

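The close crop gives the top-face corners as (300,195), (420,300), (320,425) and (205,315). I'll compute the yaw from these, and the hub pose from the wrist when I get there.

```bash
python3 - <<'E'
import numpy as np
from h import plane
w=np.load('/tmp/w2.npz');s={k:w[k] for k in 'RpK'}
for c,z in [([[300,195],[420,300],[320,425],[205,315]],.086),([[312,130],[470,285],[327,452],[163,308]],.078)]:
    c=np.array(c)/10+w['o']-.5
    W=np.array([plane(s,u,v,z)[:2] for u,v in c]);print(W.mean(0))
    print([(round(np.linalg.norm(d)*1000,1),round(np.degrees(np.arctan2(d[1],d[0]))%90,1)) for d in np.roll(W,-1,0)-W])
E
python3 -m crank '[[[14,-30,-20],[0,0,0.1]],[[18,-30,-20],[0,0,0.1]],[[18,-30,-20],[0,0,0.1]],[[20,-30,0],[0,0,0.1]],[[22,-28,0],[0,0,0.1]]]'
python3 - <<'E'
from h import *
go(.462,.267,.2,np.radians(-20))
E
```

```text
[ 0.52632612 -0.06283294]
[(np.float64(10.8), np.float64(72.4)), (np.float64(11.1), np.float64(73.4)), (np.float64(10.9), np.float64(69.2)), (np.float64(10.5), np.float64(72.9))]
[ 0.52666266 -0.06284637]
[(np.float64(15.5), np.float64(69.4)), (np.float64(15.9), np.float64(71.6)), (np.float64(15.6), np.float64(71.6)), (np.float64(16.5), np.float64(71.2))]
clock: 2.75
tcp_pos: [0.5365, 0.0678, 0.2107]
tcp_rot: [[0.995, -0.101, 0.007], [-0.101, -0.995, -0.001], [0.007, 0.0, -1.0]]
force: [0.6, -0.3, 0.2]
gripper_width: 0.998
finger_force: 0.0
t 2.75 shift [ -94.2 -190.7   10. ] turn [-0.001 -0.007  0.248] F [ 0.6 -0.3  0.2] w 0.998
```

```bash

python3 -m crank '[[[-10,-32,0],[0,0,0.1]],[[-16,-34,0],[0,0,0.1]],[[-22,-30,0],[0,0,0.05]],[[-22,-26,5],[0,0,0]],[[-18,-20,5],[0,0,0]]]' 60
python3 - <<'E'
from h import *
go(.462,.267,.2,np.radians(-20))
E
```

```text
clock: 3.17
tcp_pos: [0.4841, 0.2307, 0.1988]
tcp_rot: [[0.941, -0.337, 0.004], [-0.337, -0.941, 0.002], [0.003, -0.004, -1.0]]
force: [0.3, 0.2, -0.3]
gripper_width: 0.766
finger_force: 0.0
t 3.17 shift [-33.1 -26.7  -1.2] turn [-0.004 -0.003  0.005] F [ 0.3  0.2 -0.3] w 0.766
```

```bash

python3 -m crank '[[[-12,-10,0],[0,0,0]],[[-12,-10,0],[0,0,0]],[[-9,-7,0],[0,0,0]],[[0,0,0],[0,0,0]],[[0,0,0],[0,0,0]]]' 
python3 - <<'E'
from h import *
s=snap('wrist');save(s,'w3.png');P=pts(s);I=s['image']
hsv=cv2.cvtColor(I,cv2.COLOR_RGB2HSV);H,S,V=[hsv[...,i].astype(int) for i in range(3)]
red=((H<8)|(H>172))&(S>120)&(V>60)
near=(abs(P[...,0]-.48)<.08)&(abs(P[...,1]-.26)<.06)
def ar(n,m,z):
    q=np.argwhere(m)[:,::-1];W=np.array([plane(s,u,v,z)[:2] for u,v in q],np.float32);print(n,len(q),W.mean(0),cv2.minAreaRect(W),P[m][:,2].mean())
ar('boss',near&red&(abs(P[...,2]-.082)<.004),.082)
ar('handle',near&~red&(abs(P[...,2]-.095)<.004)&(P[...,0]>.495),.095)
E
```

```text
clock: 3.58
tcp_pos: [0.4625, 0.2638, 0.1973]
tcp_rot: [[0.941, -0.338, 0.002], [-0.338, -0.941, 0.0], [0.002, -0.001, -1.0]]
force: [-0.2, -0.1, -0.1]
gripper_width: 0.761
finger_force: 0.0
boss 667 [0.46518067 0.26659817] ((0.4649685025215149, 0.26629114151000977), (0.019462374970316887, 0.033640749752521515), 69.25579833984375) 0.08180892770739072
handle 492 [0.52083033 0.24580172] ((0.5206817984580994, 0.24575860798358917), (0.02034929022192955, 0.02046203799545765), 24.873916625976562) 0.09480868606061604
```

View pics/w3.png

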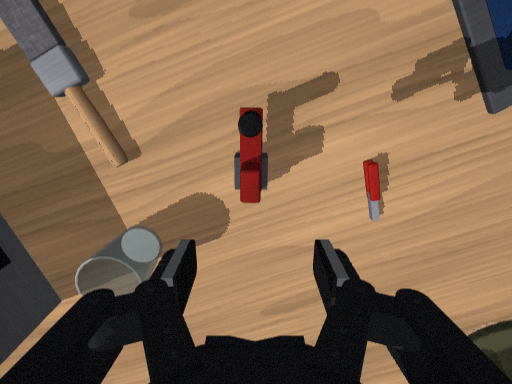

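Crank boss is at px (251,185) in the wrist view, world (0.465, 0.266), yaw -20.6°. The handle points up-image. I'll descend and grip.

```bash

python3 -m crank '[[[1,-2,30],[0,0,-0.01]],[[1,-1,36],[0,0,0]],[[0,0,36],[0,0,0]],[[0,0,28],[0,0,0]],[[0,0,15],[0,0,0]]]' 
python3 - <<'E'
from h import *
go(.465,.2664,.047,np.radians(-20.6))
E
```

```text
clock: 4.05
tcp_pos: [0.4638, 0.2626, 0.0475]
tcp_rot: [[0.943, -0.332, -0.005], [-0.332, -0.943, -0.003], [-0.003, 0.004, -1.0]]
force: [0.4, -0.8, 0.4]
gripper_width: 0.762
finger_force: 0.0
t 4.05 shift [-0.1 -4.   0.5] turn [0.004 0.003 0.021] F [ 0.4 -0.8  0.4] w 0.762
```

```bash

python3 -m crank '[[[0,-4,0],[0,0,0.02]],[[0,0,0],[0,0,0]],[[0,0,0],[0,0,0]],[[0,0,0],[0,0,0]],[[0,0,0],[0,0,0]]]' 255 70
python3 -m crank '[[[0,0,0],[0,0,0]],[[0,0,-6],[0,0,0]],[[0,0,-20],[0,0,0]],[[0,0,-30],[0,0,0]],[[0,0,-30],[0,0,0]]]'
python3 - <<'E'
from h import *
go(.5265,-.0628,.2,np.radians(-18.7))
E
```

```text
clock: 4.47
tcp_pos: [0.4668, 0.2692, 0.052]
tcp_rot: [[0.937, -0.348, 0.002], [-0.348, -0.937, -0.0], [0.001, -0.001, -1.0]]
force: [0.6, -0.7, 0.3]
gripper_width: 0.224
finger_force: 68.4
clock: 4.88
tcp_pos: [0.4643, 0.269, 0.1372]
tcp_rot: [[0.938, -0.347, -0.004], [-0.347, -0.938, -0.001], [-0.003, 0.002, -1.0]]
force: [0.3, 0.4, -3.5]
gripper_width: 0.227
finger_force: 68.7
t 4.88 shift [173.5 289.7 -62.6] turn [ 0.002  0.003 -0.028] F [ 0.3  0.4 -3.5] w 0.227
```

```bash

python3 -m crank '[[[8,14,-12],[0,0,0]],[[14,24,-12],[0,0,0]],[[15,26,-12],[0,0,0]],[[16,26,0],[0,0,0]],[[16,26,0],[0,0,0]]]'
python3 -m crank '[[[16,26,0],[0,0,0]],[[16,26,0],[0,0,0]],[[16,26,0],[0,0,0]],[[16,26,0],[0,0,0]],[[14,22,0],[0,0,-0.02]]]'
python3 - <<'E'
from h import *
go(.5265,-.0628,.17,np.radians(-18.7))
E
```

```text
clock: 5.3
tcp_pos: [0.4901, 0.1359, 0.1742]
tcp_rot: [[0.938, -0.347, 0.001], [-0.347, -0.938, -0.0], [0.001, -0.0, -1.0]]
force: [0.5, -0.2, -4.8]
gripper_width: 0.222
finger_force: 69.0
clock: 5.72
tcp_pos: [0.5188, -0.0107, 0.1731]
tcp_rot: [[0.944, -0.33, -0.001], [-0.33, -0.944, -0.001], [-0.001, 0.001, -1.0]]
force: [0.4, 0.1, -3.4]
gripper_width: 0.229
finger_force: 68.9
t 5.72 shift [24.5 46.6  3.1] turn [ 0.001  0.001 -0.01 ] F [ 0.4  0.1 -3.4] w 0.229
```

```bash

python3 -m crank '[[[9,16,0],[0,0,-0.01]],[[8,15,0],[0,0,0]],[[6,11,0],[0,0,0]],[[2,4,0],[0,0,0]],[[0,0,0],[0,0,0]]]'
python3 - <<'E'
from h import *
s=snap('wrist');save(s,'w4.png');P=pts(s);I=s['image']
go(.5265,-.0628,.112,np.radians(-18.7))
hsv=cv2.cvtColor(I,cv2.COLOR_RGB2HSV);H,S,V=[hsv[...,i].astype(int) for i in range(3)]
near=(abs(P[...,0]-.5265)<.12)&(abs(P[...,1]+.0628)<.08)
red=near&((H<8)|(H>172))&(S>120)&(V>60)&(P[...,2]>.13)
print('redz',np.percentile(P[red][:,2],[1,10,50,90,99]))
arm=red&(P[...,2]<.175); boss=red&(P[...,2]>.19)
for n,m in [('arm',arm),('boss',boss)]:
    if m.any():
        z=np.median(P[m][:,2]); W=P[m][:,:2].astype(np.float32); print(n,m.sum(),P[m].mean(0),cv2.minAreaRect(W))
hd=near&(S<90)&(V<70)&(abs(P[...,2]-.215)<.012)&(P[...,0]>.555)
print('hd',hd.sum(),P[hd].mean(0) if hd.any() else 0)
E
```

```text
clock: 6.13
tcp_pos: [0.5279, -0.0608, 0.173]
tcp_rot: [[0.947, -0.321, -0.001], [-0.321, -0.947, 0.0], [-0.001, 0.0, -1.0]]
force: [0.2, -0.1, -4.2]
gripper_width: 0.219
finger_force: 68.9
t 6.18 shift [-0.2  3.8 61.1] turn [-0.001  0.001  0.001] F [-0.9  1.2 -4.1] w 0.219
redz [0.15929038 0.16060948 0.19502917 0.20366505 0.20451481]
arm 1960 [ 0.55792129 -0.07252959  0.16213296] ((0.562659740447998, -0.0736478716135025), (0.025070160627365112, 0.06802293658256531), 70.84203338623047)
boss 2792 [ 0.5308179  -0.06294578  0.20294289] ((0.5612586140632629, -0.05323347821831703), (0.0530579499900341, 0.0997164398431778), 78.50252532958984)
hd 2518 [ 0.58393354 -0.08101412  0.21543525]
```

View pics/w4.png

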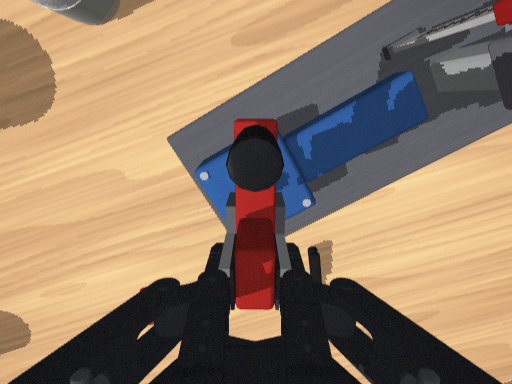

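The crank is held straight with its handle at px (255,158), and the hub is over the gearbox. A tighter estimate of the hub axis comes next.

```bash
python3 - <<'E'
from h import *
s=snap('wrist');P=pts(s);I=s['image'];st=r.state()
hsv=cv2.cvtColor(I,cv2.COLOR_RGB2HSV);H,S,V=[hsv[...,i].astype(int) for i in range(3)]
a=np.radians(-18.7);ax=np.array([np.cos(a),np.sin(a)]);ay=np.array([-ax[1],ax[0]])
def rel(P2): d=P2-[.5265,-.0628]; return d@ax*1000,d@ay*1000
near=(abs(P[...,0]-.5265)<.12)&(abs(P[...,1]+.0628)<.08)
red=near&((H<8)|(H>172))&(S>120)&(V>60)
for n,m in [('boss',red&(abs(P[...,2]-.203)<.0025)),('handle',near&(V<70)&(S<120)&(abs(P[...,2]-.216)<.0025)&(P[...,0]>.555)),('arm',red&(abs(P[...,2]-.161)<.0025))]:
    x,y=rel(P[m][:,:2]); k=(abs(x)<85)&(abs(y)<20); x,y=x[k],y[k]
    print(n,k.sum(),'x',np.percentile(x,[1,50,99]).round(1),'y',np.percentile(y,[1,50,99]).round(1),P[m][:,2].mean().round(4))
    if n=='arm': c=[np.median(y[(x>t)&(x<t+5)]).round(2) for t in range(20,70,5)]; print(c)
print('tcp',rel(np.array(st['tcp_pos'])[:2]))
E
```

```text
boss 2350 x [-16.5   1.3  15.6] y [-6.5  2.4 11.8] 0.2032
handle 2409 x [49.6 59.5 68.7] y [-6.9  2.5 12.3] 0.2158
arm 1667 x [ 6.9 26.2 71.2] y [-9.4  2.3 14. ] 0.161
[np.float64(2.31), np.float64(2.32), np.float64(-0.88), np.float64(-8.04), np.float64(nan), np.float64(nan), np.float64(nan), np.float64(-9.33), np.float64(-6.36), np.float64(2.36)]
tcp (np.float64(0.06417029307035997), np.float64(4.548661709139162))
  return _methods._mean(a, axis=axis, dtype=dtype,
  ret = ret.dtype.type(ret / rcount)
```

```bash

python3 -m crank '[[[-1,1,8],[0,0,0]],[[-0.5,0.5,12],[0,0,0]],[[0,0,10],[0,0,0]],[[0,0,5],[0,0,0]],[[0,0,4],[0,0,0]]]'
python3 -m crank '[[[0,0,3],[0,0,0]],[[0,0,3],[0,0,0]],[[0,0,2],[0,0,0]],[[0,0,2],[0,0,0]],[[0,0,0],[0,0,0]]]'
python3 - <<'E'
from h import *
go(.5257,-.061,.112,np.radians(-18.7)); print(r.state()['moment'])
E
```

```text
clock: 6.65
tcp_pos: [0.5266, -0.0604, 0.1347]
tcp_rot: [[0.948, -0.319, 0.0], [-0.319, -0.948, -0.0], [0.0, 0.0, -1.0]]
force: [1.1, 0.3, -3.5]
gripper_width: 0.224
finger_force: 69.4
clock: 7.07
tcp_pos: [0.5274, -0.0612, 0.1242]
tcp_rot: [[0.948, -0.32, 0.002], [-0.32, -0.948, -0.0], [0.002, -0.0, -1.0]]
force: [6.2, -1.6, -5.4]
gripper_width: 0.222
finger_force: 69.0
t 7.07 shift [-1.7  0.3 12.2] turn [-0.    -0.002  0.001] F [ 6.2 -1.6 -5.4] w 0.222
[-0.40147953 -1.51448277  0.0607119 ]
```

```bash

python3 -m crank '[[[2,0,0],[0,0,0]],[[0,0,3],[0,0,0]],[[0,0,3],[0,0,0]],[[0,0,2],[0,0,0]],[[0,0,0],[0,0,0]]]'
python3 - <<'E'
from h import *
go(.5257,-.061,.112,np.radians(-18.7)); print(r.state()['moment'])
E
```

```text
clock: 7.48
tcp_pos: [0.5278, -0.0615, 0.1155]
tcp_rot: [[0.948, -0.319, -0.001], [-0.319, -0.948, 0.0], [-0.001, 0.0, -1.0]]
force: [1.9, -1.3, -4.7]
gripper_width: 0.224
finger_force: 69.1
t 7.48 shift [-2.2  0.2  3.5] turn [0.    0.001 0.001] F [ 1.9 -1.3 -4.7] w 0.224
[-0.22417412 -0.65400945  0.01848714]
```

Past the jam zone. Pressing to seat.

```bash

python3 -m crank '[[[0.5,0,2],[0,0,0]],[[0,0,2],[0,0,0]],[[0,0,1.5],[0,0,0]],[[0,0,1],[0,0,0]],[[0,0,0],[0,0,0]]]'
python3 - <<'E'
from h import *
go(.5275,-.0615,.112,np.radians(-18.7)); print(r.state()['moment'])
E
```

```text
clock: 7.9
tcp_pos: [0.5282, -0.0616, 0.112]
tcp_rot: [[0.948, -0.32, -0.002], [-0.32, -0.948, -0.001], [-0.001, 0.001, -1.0]]
force: [-6.2, -0.3, 12.2]
gripper_width: 0.221
finger_force: 71.7
t 7.9 shift [-0.7  0.1 -0. ] turn [0.001 0.001 0.001] F [-6.2 -0.3 12.2] w 0.221
[ 0.11576986  1.38376882 -0.00902249]
```

```bash

python3 -m crank '[[[-0.5,0,-0.5],[0,0,0]],[[0,0,0],[0,0,0]],[[0,0,0],[0,0,0]],[[0,0,0],[0,0,0]],[[0,0,0],[0,0,0]]]' 80
python3 -m crank '[[[0,0,-10],[0,0,0]],[[0,0,-20],[0,0,0]],[[0,0,-25],[0,0,0]],[[15,0,-20],[0,0,0]],[[15,0,-5],[0,0,0]]]'
python3 - <<'E'
from h import *
go(.5845,-.0807,.113,np.radians(-18.7)); print(np.round(r.state()['q'],2))
s=snap('wrist');P=pts(s);I=s['image']
np.savez('/tmp/w5.npz',P=P,I=I,R=s['R'],p=s['p'],K=s['K']); save(s,'w5.png')
hsv=cv2.cvtColor(I,cv2.COLOR_RGB2HSV);H,S,V=[hsv[...,i].astype(int) for i in range(3)]
near=(P[...,0]>.5)&(P[...,0]<.68)&(P[...,1]<.05)
def f(P,m,t):
    q=P[m]; print(t,m.sum(), np.percentile(q,[2,50,98],axis=0).round(4).tolist() if m.any() else '')
for nm in ['w1','w5']:
    w=np.load(f'/tmp/{nm}.npz');P,I=w['P'],w['I'];hsv=cv2.cvtColor(I,cv2.COLOR_RGB2HSV);H,S,V=[hsv[...,i].astype(int) for i in range(3)]
    col=(P[...,1]<-.19)&(P[...,0]>.5)&(P[...,0]<.68)
    f(P,col&((H<8)|(H>172))&(S>140)&(V>60),nm+'red'); f(P,col&(H>20)&(H<33)&(S>150)&(V>60),nm+'yel')
E
```

```text
clock: 8.32
tcp_pos: [0.5281, -0.0614, 0.1101]
tcp_rot: [[0.948, -0.32, -0.0], [-0.32, -0.948, 0.0], [-0.0, 0.0, -1.0]]
force: [0.9, -0.2, -0.2]
gripper_width: 0.687
finger_force: 0.0
clock: 8.73
tcp_pos: [0.5589, -0.0711, 0.1952]
tcp_rot: [[0.948, -0.319, 0.006], [-0.319, -0.948, -0.002], [0.007, -0.0, -1.0]]
force: [0.6, 0.5, -0.3]
gripper_width: 0.688
finger_force: 0.0
t 8.73 shift [26.8  0.9 82.4] turn [-0.    -0.007  0.001] F [ 0.6  0.5 -0.3] w 0.688
[ 0.44  0.18 -0.4   1.71  0.07  1.26 -1.87]
w1red 651 [[0.5982, -0.2408, 0.1562], [0.6065, -0.2188, 0.1642], [0.614, -0.2138, 0.1701]]
w1yel 162 [[0.5913, -0.2704, 0.1201], [0.5964, -0.2615, 0.1238], [0.6175, -0.2455, 0.1252]]
w5red 1188 [[0.5985, -0.2414, 0.1555], [0.608, -0.2206, 0.1643], [0.6144, -0.2142, 0.1704]]
w5yel 399 [[0.6095, -0.2664, 0.1199], [0.6136, -0.255, 0.1238], [0.6177, -0.2455, 0.1255]]
```

View pics/w5.png

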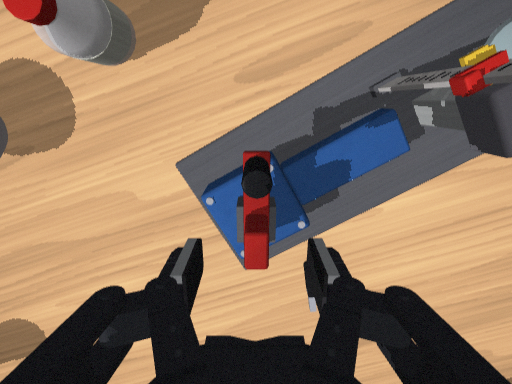

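Crank is seated and upright at px (257,210), with the handle at (257,180). The clip (475,75) sits above the pointer (478,55). I'll check the seat height and the clip-arm height.

```bash
python3 - <<'E'
from h import *
w=np.load('/tmp/w5.npz');P,I=w['P'],w['I'];hsv=cv2.cvtColor(I,cv2.COLOR_RGB2HSV);H,S,V=[hsv[...,i].astype(int) for i in range(3)]
red=((H<8)|(H>172))&(S>120)&(V>60)
m=red&(abs(P[...,2]-.142)<.006)&(abs(P[...,0]-.528)<.03)&(abs(P[...,1]+.0615)<.03);print('bosstop',np.median(P[m],axis=0))
m=(V<70)&(abs(P[...,2]-.155)<.004)&(abs(P[...,0]-.585)<.02)&(abs(P[...,1]+.08)<.02);print('handle',m.sum(),np.median(P[m],axis=0))
a=np.radians(10.8);e=np.array([np.sin(a),-np.cos(a)]);ex=np.array([np.cos(a),np.sin(a)])
for n,m in [('red',red),('yel',(H>20)&(H<33)&(S>150)&(V>60))]:
    m=m&(P[...,1]<-.19)&(P[...,0]>.5)&(P[...,0]<.68);q=P[m];d=(q[:,:2]-[.5277,-.0615]);t=d@e*1000;x=d@ex*1000
    for lo in range(150,225,5):
        k=(t>=lo)&(t<lo+5)
        if k.sum()>5: print(n,lo,k.sum(),'x',np.percentile(x[k],[2,98]).round(0),'z',np.percentile(q[k][:,2]*1000,[2,25,50,75,98]).round(1))
E
```

```text
bosstop [ 0.52837521 -0.06336616  0.14195508]
handle 722 [ 0.58361093 -0.08218672  0.15499033]
red 160 95 x [41. 51.] z [156.2 159.  162.  166.7 169.9]
red 165 456 x [40. 53.] z [155.  161.8 166.6 168.9 170.5]
red 170 204 x [41. 53.] z [161.  167.5 168.7 169.4 170.6]
red 175 92 x [39. 53.] z [161.9 163.5 164.  164.5 166.9]
red 180 132 x [46. 53.] z [162.  163.2 163.8 164.2 165.3]
red 185 133 x [46. 53.] z [161.7 163.3 163.9 164.3 164.9]
red 190 73 x [46. 53.] z [161.8 163.2 163.6 164.  165.1]
red 195 13 x [23. 24.] z [105.6 108.  112.9 118.7 121.5]
yel 195 90 x [46. 52.] z [119.5 121.7 123.4 124.2 125.8]
yel 200 88 x [45. 52.] z [121.9 123.4 123.9 124.3 125.3]
yel 205 97 x [44. 52.] z [121.5 123.3 123.8 124.3 125.8]
yel 210 84 x [44. 52.] z [122.4 123.5 124.1 124.5 125.5]
yel 215 38 x [44. 50.] z [122.9 123.3 123.7 124.1 124.9]
```

Bosstop is at z = 0.142, so the crank is fully seated. The pointer is 40.0 mm low, which is 2.857 turns (1029°). Now I'll grip the handle.

```bash

python3 -m crank '[[[12,0.5,8],[0,0,0]],[[10,0.5,18],[0,0,0]],[[5,0,22],[0,0,0]],[[0,0,20],[0,0,0]],[[0,0,12],[0,0,0]]]'
python3 -m crank '[[[0,0,0],[0,0,0]],[[0,0,0],[0,0,0]],[[0,0,0],[0,0,0]],[[0,0,0],[0,0,0]],[[0,0,0],[0,0,0]]]' 255 40
python3 - <<'E'
from h import *
go(.5845,-.0807,.115,np.radians(-18.7))
E
```

```text
clock: 9.2
tcp_pos: [0.5805, -0.0806, 0.1079]
tcp_rot: [[0.947, -0.32, -0.004], [-0.32, -0.947, 0.001], [-0.004, 0.0, -1.0]]
force: [0.5, 0.2, -0.5]
gripper_width: 0.692
finger_force: 0.0
clock: 9.62
tcp_pos: [0.5828, -0.0806, 0.1118]
tcp_rot: [[0.948, -0.319, 0.002], [-0.319, -0.948, -0.001], [0.002, -0.0, -1.0]]
force: [-0.1, 0.4, 1.0]
gripper_width: 0.242
finger_force: 39.2
t 9.62 shift [ 1.6 -0.5 -3.2] turn [-0.    -0.002  0.001] F [-0.1  0.4  1. ] w 0.242
```

```bash

python3 -m crank '[[[-2.9,18.5,0],[0,0,0]],[[-8.5,16.7,0],[0,0,0]],[[-13.3,13.3,0],[0,0,0]],[[-16.7,8.5,0],[0,0,0]],[[-18.5,2.9,0],[0,0,0]]]'
python3 -m crank '[[[-18.5,-2.9,0],[0,0,0]],[[-16.7,-8.5,0],[0,0,0]],[[-13.3,-13.3,0],[0,0,0]],[[-8.5,-16.7,0],[0,0,0]],[[-2.9,-18.5,0],[0,0,0]]]'
cat > k.py <<'E'
from h import *
st=r.state();t=np.array(st['tcp_pos']);R=np.array(st['tcp_rot']);a=np.radians(-18.7)
d=(t[:2]-[.5277,-.0615])*1000;X=np.array([np.cos(a),np.sin(a)]);Y=np.array([np.sin(a),-np.cos(a)])
x,y=d@X,d@Y
print('t',round(st['clock'],2),'tool xy',round(x,1),round(y,1),'phi',round(np.degrees(np.arctan2(y,x)),1),'z',t[2].round(4),'F tool',(R.T@st['force']).round(1),'grip',round(st['finger_force'],1))
E
python3 k.py
```

```text
clock: 10.03
tcp_pos: [0.5077, -0.119, 0.1118]
tcp_rot: [[0.947, -0.321, 0.006], [-0.321, -0.947, -0.0], [0.006, -0.002, -1.0]]
force: [4.9, 4.3, -2.2]
gripper_width: 0.247
finger_force: 39.6
clock: 10.45
tcp_pos: [0.4689, -0.0429, 0.1116]
tcp_rot: [[0.947, -0.32, 0.003], [-0.32, -0.947, -0.003], [0.004, 0.002, -1.0]]
force: [6.3, -5.9, -4.3]
gripper_width: 0.245
finger_force: 39.7
t 10.45 tool xy -61.6 1.3 phi 178.8 z 0.1116 F tool [7.8 3.5 4.3] grip 39.7
```

```bash

python3 -m crank '[[[3.9,-18.5,0.5],[0,0,0]],[[8.5,-16.7,0.5],[0,0,0]],[[13.3,-13.3,0],[0,0,0]],[[16.7,-8.5,0],[0,0,0]],[[18.5,-2.9,0],[0,0,0]]]'
python3 -m crank '[[[18.5,2.9,0],[0,0,0]],[[16.7,8.5,0],[0,0,0]],[[13.3,13.3,0],[0,0,0]],[[8.5,16.7,0],[0,0,0]],[[2.9,18.5,0],[0,0,0]]]'
python3 k.py
python3 - <<'E'
from h import *
s=snap('top');P=pts(s);I=s['image'];hsv=cv2.cvtColor(I,cv2.COLOR_RGB2HSV);H,S,V=[hsv[...,i].astype(int) for i in range(3)]
m=(H>20)&(H<33)&(S>150)&(V>60)&(P[...,2]>.1)&(P[...,2]<.2)&(P[...,1]<-.2);print('yel',m.sum(),np.percentile(P[m][:,2],[10,50,90]))
E
```

```text
clock: 10.87
tcp_pos: [0.5449, -0.0036, 0.1111]
tcp_rot: [[0.948, -0.317, -0.002], [-0.317, -0.948, -0.002], [-0.002, 0.003, -1.0]]
force: [-7.3, -1.2, 9.3]
gripper_width: 0.248
finger_force: 41.4
clock: 11.28
tcp_pos: [0.5852, -0.0773, 0.1114]
tcp_rot: [[0.949, -0.316, 0.003], [-0.316, -0.949, 0.004], [0.002, -0.005, -1.0]]
force: [-0.2, 4.7, 4.4]
gripper_width: 0.247
finger_force: 40.5
t 11.28 tool xy 59.5 -3.5 phi -3.3 z 0.1114 F tool [-1.7 -4.4 -4.4] grip 40.5
yel 27 [0.13636876 0.13924123 0.14121619]
```

The pointer rose about 14 mm. On to turn two.

```bash

python3 -m crank '[[[-2.9,18.5,0],[0,0,0]],[[-8.5,16.7,0],[0,0,0]],[[-13.3,13.3,0],[0,0,0]],[[-16.7,8.5,0],[0,0,0]],[[-18.5,2.9,0],[0,0,0]]]'
python3 -m crank '[[[-18.5,-2.9,0],[0,0,0]],[[-16.7,-8.5,0],[0,0,0]],[[-13.3,-13.3,0],[0,0,0]],[[-8.5,-16.7,0],[0,0,0]],[[-2.9,-18.5,0],[0,0,0]]]'
python3 k.py
python3 -m crank '[[[2.9,-18.5,0],[0,0,0]],[[8.5,-16.7,0],[0,0,0]],[[13.3,-13.3,0],[0,0,0]],[[16.7,-8.5,0],[0,0,0]],[[18.5,-2.9,0],[0,0,0]]]'
python3 -m crank '[[[18.5,2.9,0],[0,0,0]],[[16.7,8.5,0],[0,0,0]],[[13.3,13.3,0],[0,0,0]],[[8.5,16.7,0],[0,0,0]],[[2.9,18.5,0],[0,0,0]]]'
python3 k.py
```

```text
clock: 11.75
tcp_pos: [0.5094, -0.1195, 0.1116]
tcp_rot: [[0.947, -0.321, 0.007], [-0.321, -0.947, -0.001], [0.007, -0.001, -1.0]]
force: [3.2, 0.2, 2.9]
gripper_width: 0.243
finger_force: 40.4
clock: 12.17
tcp_pos: [0.4686, -0.0437, 0.1113]
tcp_rot: [[0.947, -0.321, 0.0], [-0.321, -0.947, -0.005], [0.002, 0.004, -1.0]]
force: [0.2, -5.3, 6.8]
gripper_width: 0.245
finger_force: 40.6
t 12.17 tool xy -61.7 2.1 phi 178.1 z 0.1113 F tool [ 1.9  5.  -6.8] grip 40.6
clock: 12.58
tcp_pos: [0.5446, -0.0034, 0.111]
tcp_rot: [[0.949, -0.317, -0.003], [-0.317, -0.949, -0.002], [-0.002, 0.003, -1.0]]
force: [-7.4, -3.2, 11.7]
gripper_width: 0.246
finger_force: 41.5
clock: 13.0
tcp_pos: [0.5854, -0.0767, 0.1114]
tcp_rot: [[0.949, -0.316, 0.003], [-0.316, -0.949, 0.004], [0.002, -0.005, -1.0]]
force: [-0.2, 4.4, 5.0]
gripper_width: 0.245
finger_force: 40.5
t 13.0 tool xy 59.5 -4.1 phi -3.9 z 0.1114 F tool [-1.6 -4.2 -5. ] grip 40.5
```

```bash

python3 -m crank '[[[-2.9,18.5,0],[0,0,0]],[[-8.5,16.7,0],[0,0,0]],[[-13.3,13.3,0],[0,0,0]],[[-16.7,8.5,0],[0,0,0]],[[-18.5,2.9,0],[0,0,0]]]'
python3 -m crank '[[[-18.5,-2.9,0],[0,0,0]],[[-16.7,-8.5,0],[0,0,0]],[[-13.3,-13.3,0],[0,0,0]],[[-8.5,-16.7,0],[0,0,0]],[[-2.9,-18.5,0],[0,0,0]]]'
python3 -m crank '[[[2.9,-18.5,0],[0,0,0]],[[8.5,-16.7,0],[0,0,0]],[[13.3,-13.3,0],[0,0,0]],[[0,0,0],[0,0,0]],[[0,0,0],[0,0,0]]]'
python3 k.py
cat > m.py <<'E'
from h import *
s=snap('wrist');P,I=pts(s),s['image'];save(s,'m.png');hsv=cv2.cvtColor(I,cv2.COLOR_RGB2HSV);H,S,V=[hsv[...,i].astype(int) for i in range(3)]
a=np.radians(10.8);e=np.array([np.sin(a),-np.cos(a)]);ex=np.array([np.cos(a),np.sin(a)])
for n,c,lo,hi in [('red',((H<8)|(H>172))&(S>120)&(V>60),177,191),('yel',(H>20)&(H<33)&(S>150)&(V>60),196,217)]:
    d=P[...,:2]-[.5277,-.0615];t=d@e*1000;x=d@ex*1000
    m=c&(t>lo)&(t<hi)&(x>40)&(x<60)&(P[...,2]>.11);z=P[m][:,2]*1000
    top=z[z>np.percentile(z,95)-2.5] if m.any() else z
    print(n,m.sum(),np.percentile(z,[2,25,50,75,98]).round(1) if m.any() else '', 'top',np.median(top).round(2) if m.any() else '')
E
python3 m.py
```

```text
clock: 13.42
tcp_pos: [0.5093, -0.1195, 0.1116]
tcp_rot: [[0.947, -0.321, 0.007], [-0.321, -0.947, -0.002], [0.007, -0.001, -1.0]]
force: [4.2, 0.5, 3.9]
gripper_width: 0.248
finger_force: 40.6
clock: 13.83
tcp_pos: [0.4686, -0.0435, 0.1112]
tcp_rot: [[0.947, -0.321, 0.0], [-0.321, -0.947, -0.005], [0.002, 0.004, -1.0]]
force: [-0.3, -5.2, 6.4]
gripper_width: 0.248
finger_force: 40.6
clock: 14.25
tcp_pos: [0.5104, -0.0032, 0.1112]
tcp_rot: [[0.948, -0.317, 0.004], [-0.317, -0.948, -0.001], [0.004, -0.001, -1.0]]
force: [2.3, -1.2, 6.5]
gripper_width: 0.252
finger_force: 40.9
t 14.25 tool xy -35.1 -49.7 phi -125.3 z 0.1112 F tool [ 2.6  0.4 -6.5] grip 40.9
red 0  top 
yel 0  top
```

```bash

python3 -m crank '[[[16.7,-8.5,0],[0,0,0]],[[18.5,-2.9,0],[0,0,0]],[[18.5,2.9,0],[0,0,0]],[[16.7,8.5,0],[0,0,0]],[[0,0,0],[0,0,0]]]'
python3 -m crank '[[[0,0,-0.5],[0,0,0]],[[0,0,0],[0,0,0]],[[0,0,0],[0,0,0]],[[0,0,0],[0,0,0]],[[0,0,0],[0,0,0]]]'
python3 k.py
python3 m.py
```

```text
clock: 14.72
tcp_pos: [0.5767, -0.0272, 0.1111]
tcp_rot: [[0.947, -0.321, 0.001], [-0.321, -0.947, 0.001], [0.0, -0.001, -1.0]]
force: [-1.5, -1.0, 8.1]
gripper_width: 0.241
finger_force: 41.1
clock: 15.13
tcp_pos: [0.5756, -0.0263, 0.1113]
tcp_rot: [[0.948, -0.319, 0.002], [-0.319, -0.948, -0.001], [0.002, 0.0, -1.0]]
force: [0.9, -1.7, 5.7]
gripper_width: 0.248
finger_force: 40.7
t 15.13 tool xy 34.1 -48.7 phi -55.0 z 0.1113 F tool [ 1.4  1.3 -5.7] grip 40.7
red 0  top 
yel 0  top
```

```bash

python3 -m crank '[[[0,0,0],[0,0,0]],[[0,0,0],[0,0,0]],[[0,0,0],[0,0,0]],[[0,0,0],[0,0,0]],[[0,0,-6],[0,0,0]]]' 135
python3 -m crank '[[[0,0,-15],[0,0,0]],[[0,0,-25],[0,0,0]],[[0,0,-25],[0,0,0]],[[0,0,-20],[0,0,0]],[[0,0,0],[0,0,0]]]'
python3 m.py; python3 k.py; python3 - <<'E'
from h import *
s=snap('top');P=pts(s);I=s['image'];hsv=cv2.cvtColor(I,cv2.COLOR_RGB2HSV);H,S,V=[hsv[...,i].astype(int) for i in range(3)]
m=(H>20)&(H<33)&(S>150)&(V>60)&(P[...,2]>.1)&(P[...,2]<.2)&(P[...,1]<-.2);print('yel',m.sum(),np.percentile(P[m][:,2],[10,50,90]))
E
```

```text
clock: 15.6
tcp_pos: [0.5737, -0.0268, 0.1145]
tcp_rot: [[0.948, -0.319, -0.003], [-0.319, -0.948, 0.0], [-0.003, 0.001, -1.0]]
force: [-0.6, 0.2, -1.1]
gripper_width: 0.471
finger_force: 0.0
clock: 16.02
tcp_pos: [0.5776, -0.0268, 0.206]
tcp_rot: [[0.948, -0.32, 0.008], [-0.32, -0.948, -0.001], [0.008, -0.002, -1.0]]
force: [0.9, 0.2, 0.4]
gripper_width: 0.47
finger_force: 0.0
red 0  top 
yel 0  top 
t 16.07 tool xy 35.1 -48.4 phi -54.0 z 0.2036 F tool [-0.4  0.7 -0.5] grip 0.0
yel 30 [0.16109469 0.16424633 0.16541683]
```

View pics/m.png

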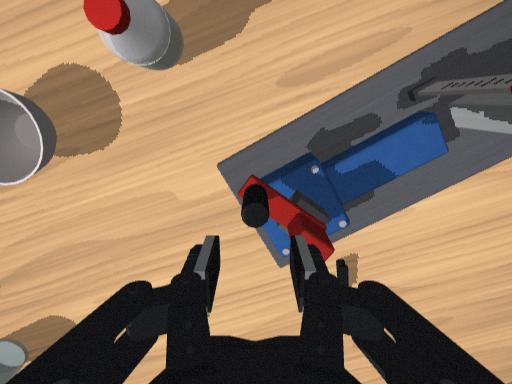

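The crank is released and seated. The pointer is just out of the frame to the right, so I'll shift the view +y.

```bash

python3 -m crank '[[[0,16,-10],[0,0,0]],[[0,18,-10],[0,0,0]],[[0,16,-10],[0,0,0]],[[0,10,0],[0,0,0]],[[0,0,0],[0,0,0]]]'
python3 m.py; python3 m.py; python3 k.py
```

```text
clock: 16.53
tcp_pos: [0.5548, -0.0869, 0.2298]
tcp_rot: [[0.946, -0.324, -0.002], [-0.324, -0.946, -0.001], [-0.001, 0.002, -1.0]]
force: [0.4, -0.6, -0.0]
gripper_width: 0.471
finger_force: 0.0
red 245 [161.7 163.3 163.8 164.2 165.2] top 163.8
yel 484 [159.6 162.8 163.3 163.8 164.8] top 163.39
red 251 [161.6 163.2 163.7 164.3 165.1] top 163.78
yel 497 [159.7 162.8 163.4 163.9 164.8] top 163.47
t 16.63 tool xy 33.1 12.0 phi 20.0 z 0.2294 F tool [-0.1 -0.5  0. ] grip 0.0
```

```bash
python3 - <<'E'
from h import *
s=snap('wrist');P,I=pts(s),s['image'];hsv=cv2.cvtColor(I,cv2.COLOR_RGB2HSV);H,S,V=[hsv[...,i].astype(int) for i in range(3)]
red=((H<8)|(H>172))&(S>120)&(V>60)
for z0 in (.142,.1):
    m=red&(abs(P[...,2]-z0)<.007)&(np.hypot(P[...,0]-.528,P[...,1]+.063)<.07);print(z0,m.sum(),np.percentile(P[m][:,2],[10,50,90]).round(4))
r.finish_job()
E
```

```text
0.142 776 [0.1394 0.142  0.143 ]
0.1 1043 [0.0983 0.1    0.1011]
the job is handed in; nothing more can be done
```

The crank is fully seated on the shaft and released, turned clockwise about 2.85 turns without coming off. In the last wrist-camera check the pointer was about 0.4 mm below the clip. I never sent the arm near the other bench items, but I did not re-check their positions afterwards. The job was handed in at about 17 s on the robot's clock.

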